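Switch on the induction hob and slide the saucepan's zone up to boost

TASK

Switch the double induction hob on by resting the shut fingertips lightly on its round power key for about a second. Then turn the zone under the steel saucepan up to boost on that zone's own touch slider, the one straight in front of the pan: put the fingertips on the mark at the low end of its row (the shortest mark) and slide them lightly along the marks, in contact all the way, to the tallest mark at the other end, and finish there with the fingertips still resting lightly on it, because boost needs the finger held. Leave the other slider untouched, and leave the two pans, the pepper mill and the spatula where they are.

Things in the scene. Friction and masses are not known exactly. Their poses are not given: they have to be found in the camera images.
- hob: Double induction hob, 360 mm (x) by 560 mm (y): black glass top 62 mm above the worktop, on rubber feet: gives 1 mm per 12 N from above, otherwise fixed. Origin on the worktop under its centre; x to its back, y to its left, z up. Zones 180 mm across centred at x 45 mm, y +140 (left) and -140 mm (right), a pan on each. Controls along x = -140 mm: left slider, power key (y = 0), right slider.
- power_key: Round touch key, 28 mm diameter, dark grey with a white ring and dash, 2 mm proud of the hob's glass (top 64 mm above the worktop). It does not move; it senses a touch of over 0.2 N kept up for half a second. Origin: on its axis at glass level, 2 mm below its top; axes as the hob's.
- slider_left: Left zone's touch slider: fixed dark grey bar, 174 mm (y) by 26 mm (x), 2 mm proud of the glass (top 64 mm above the worktop), with 11 cross marks 15 mm apart growing from 4 mm (low end, +y) to 20 mm (high end, -y, red-orange; the rest white). Senses touch over 0.2 N, placed at the TCP's y: keep the tool nearly upright. Origin: its middle at glass level, 2 mm below its top; axes as the hob's.
- slider_right: Touch slider of the right zone, the same as the left one, low end likewise towards +y (the user's left).
- slider_left_low (a point): Lowest (shortest) mark of the left slider, on the bar's top face, 75 mm from its middle towards +y.
- slider_left_high (a point): Highest (tallest, red-orange) mark of the left slider, on its top face, 75 mm from its middle towards -y.
- slider_right_low (a point): Lowest (shortest) mark of the right slider, on the bar's top face, 75 mm from its middle towards +y.
- slider_right_high (a point): Highest (tallest, red-orange) mark of the right slider, on its top face, 75 mm from its middle towards -y.
- saucepan: Steel saucepan, 164 mm across and 85 mm high, open, loose, about 0.75 kg, with a black handle along its +x that reaches 240 mm from its axis, 80 mm above its base. It stands on the left or the right zone. Origin: centre of its underside, z up.
- frying_pan: Red frying pan, 220 mm across and 45 mm high, loose, about 0.75 kg, with a black handle along its +x that reaches 285 mm from its axis. It stands on the other zone. Origin: centre of its underside.
- pepper_mill: Dark wooden pepper mill, 54 mm across and 143 mm high, loose, standing on the worktop to the right of the hob. Origin: centre of its underside.
- spatula: Spatula with a wooden handle, loose, lying on the worktop to the left of the hob, handle towards its -x. Origin: on its underside.

How it is judged:
By the outcome, as a careful person would: the job done as asked, in the order asked, and still so for the second after the job is handed in, while the arm keeps its last pose, push and grip.
It also fails if it takes over 42 s, if anything falls off the work surface, if the arm or the gripper's body presses on something with over 40 N, if the wrist force passes 120 N, or if a joint passes its speed limit or range.

ROBOT

A 7-joint arm with a two-finger parallel gripper is mounted at the origin on the work surface. World frame = base frame: x ahead of the robot, y to its left, z up, the work surface at z = 0. Lengths are in m, angles in rad, forces in N, time in s.
With the tool pointing down it reaches from about 0.4 to 0.85 m from the base axis. Payload 10.4 kg.
Tool frame: the origin (TCP) lies between the finger pads, 19 mm behind the fingertips; this is the grasp point; z points along the fingers, y is the line along which they close (so a half turn about z gives the same grasp; the last joint's range is limited). The gripper opens to 87 mm and grips with 3 to 60 N. Pads are 19 mm wide; open, the fingers measure 117 mm over their backs; the gripper's body (75 mm by 190 mm) begins 51 mm behind the grasp point.
Start: joints at [1.155, 0.332, -0.065, 1.46, 0.022, 1.35, -0.088], TCP at [0.239, -0.577, 0.241] pointing down, gripper open.
Joint ranges: [-2.6, 2.6], [-0.5, 2.12], [-1.47, 1.34], [0.16, 2.42], [-1.27, 4.41], [0.06, 2.06], [-2.6, 2.6]. Speed limits (rad/s): [2.22, 2.22, 2.79, 2.79, 3.14, 3.14, 3.14].

INTERFACE

Orientations are given as a unit quaternion [x, y, z, w].
In Python, from bench import arm, get_image, camera_info, job, search_frame, landmark_of gives the robot as it stands.
- The arm moves only by the tool play_rows, never from a script. Its argument "plan" is a list of rows, each an object of numbers: "tx", "ty", "tz": the shift along the tool's x, y, z in cm; "wx", "wy", "wz": the turn, a rotation vector about the tool's x, y, z in rad. A call has 1 to 10 rows; each row is the pose to reach, as a shift and turn from the pose commanded when the call began, along the tool's axes at that moment; what a row does not reach only later rows make up. A row lasts 1/8 s, in which the tool goes at most 62.5 mm and 10.7 degrees, less where a joint would pass 70% of its speed; a pose out of reach is approached as far as the arm can. A call with a gripper value outside its range is refused whole. "fingers" is the finger opening in cm, from 0 to 8.7, set as the call begins (left out, the last holds). The fingers move at their own pace and stop on an object; the grip force is fixed at half the most. Time passes only in rows, so rows that repeat a pose let the fingers close. It gives the time, the measured TCP pose, the force, the opening and the grip force at its end, in the units of the state.
- arm.get_state(): the state, without advancing time (a new reading comes with each control period).
- get_image(name): name is "scene" or "side" or "wrist"; returns the picture (400x640x3 uint8, red, green, blue); there is no depth.
- camera_info(name): a dict with "mtx" (3x3 intrinsics, pixels), "k1" (the pictures are not rectified: a ray, as slopes to the right and down, at radius r is drawn at 1 + k1 r^2 times it, then the intrinsics apply), "rvec" (rotation vector, rad) and "tvec" (3), from world to camera coordinates, as OpenCV has them. Camera axes: x right, y down, z forward; pixel columns grow to the right and rows downward; lengths in m; the calibration is good to about 2 mm. A picture is of the moment at which its call begins: read the wrist's pose just before it. camera_info takes no time and is no camera call; for the wrist camera it gives the pose at the moment of the call.
- job.hand_in(): hands the job in; it is judged then, once.
Trained networks look in the newest picture that a camera, given by its name, has taken for a name from the list of things; names that differ only in an ending like _2 or _b are one class to them, and where a whole thing is asked for, a point or a joint stands for the part that bears it (a point fixed in the world has none). Each returns a list of dicts, best first, with "confidence" (0 to 1); they miss things now and then, are a little off and sometimes report something else, mostly with a low value. They report only what shows in the picture. A call takes as long as a camera call.
- search_frame(camera, query): "centre" ([x, y, z] in m, in world coordinates, good to about 4 mm: the middle of the surface that is visible of it).
- landmark_of(camera, query): "centre" ([x, y, z] in m, in world coordinates, good to about 4 mm: a listed point, or the origin of a listed thing).
The state is a dict: "time": time; "joints": joint angles; "qvel": joint speeds; "tau": joint torques, N m; "position": TCP position; "ee_rot": TCP orientation; "force": force on the tool from outside, world axes, zero at the start; "moment": the same for the moment, N m; "finger_gap": opening from 0.0 (shut) to 1.0 (fully open); "gripper_force": force on a finger pad.
Only numpy, scipy, OpenCV 4.12 (cv2) and the standard library are available. Lean on these libraries where they do the work, as an engineer would, in place of code of your own. Each camera call takes 0.05 s, during which the arm holds its last target. There are 200 camera calls.

## Working session

There is one attempt and no reset: what is moved stays moved. The work goes in short steps, Python scripts to look and compute and a tool call to move; the robot and the scene stay as the last step left them, time stands still between calls to the robot, and variables do not carry over. Pictures are saved under pics/ and viewed, at most 10 in all, crops included, and the job is handed in when it is done.

Besides the shell and the picture viewer there is one more tool, called as name(argument=value, ...), one argument or row to a line, values as JSON. play_rows: Moves the arm, as the interface text tells. Its arguments: {"type":"object","properties":{"plan":{"type":"array"},"fingers":{"type":"number"}},"required":["plan"]}

```bash
mkdir -p pics
cat > h.py <<'E'
import numpy as np,cv2
from bench import arm,get_image,camera_info,job,search_frame,landmark_of
from scipy.spatial.transform import Rotation as R
def save(cam,fn):
    im=get_image(cam);cv2.imwrite('pics/'+fn,im[:,:,::-1]);return im
def lm(cam,qs):
    for q in qs:
        try: print(cam,q,[(np.round(d['centre'],4).tolist(),round(d['confidence'],2)) for d in landmark_of(cam,q)[:2]])
        except Exception as e: print(q,e)
def totool(p):
    s=arm.get_state();r=R.from_quat(s['ee_rot']);return r.inv().apply(np.array(p)-s['position'])*100
E
python3 - <<'E'
from h import *
a=save('scene','a.png');
lm('scene',['hob','power_key','slider_left_low','slider_left_high','slider_right_low','slider_right_high','saucepan','frying_pan','pepper_mill'])
b=save('side','b.png')
lm('side',['hob','power_key','slider_left_low','slider_left_high','slider_right_low','slider_right_high','saucepan','frying_pan'])
cv2.imwrite('pics/ab.png',cv2.resize(np.vstack([a,b])[:,:,::-1],(480*1,600)))
s=arm.get_state();print(s)
E
```

```text
scene hob [([0.6408, -0.0006, 0.0014], 0.67)]
scene power_key []
scene slider_left_low [([0.4688, 0.1855, 0.0659], 0.75)]
scene slider_left_high [([0.4902, 0.0394, 0.0618], 0.67), ([0.6566, 0.1465, 0.06], 0.58)]
scene slider_right_low [([0.5143, -0.0929, 0.0643], 0.56), ([0.5017, -0.0287, 0.0576], 0.26)]
scene slider_right_high [([0.5393, -0.4907, -0.0], 0.75), ([0.5434, -0.2419, 0.0673], 0.64)]
scene saucepan [([0.6585, 0.1447, 0.0593], 0.63)]
scene frying_pan [([0.7064, -0.1404, 0.0592], 0.76)]
scene pepper_mill [([0.5385, -0.4912, -0.001], 0.69), ([0.4724, 0.183, 0.0672], 0.69)]
side hob [([0.6389, -0.0067, -0.0017], 0.96)]
side power_key []
side slider_left_low [([0.4624, 0.1863, 0.062], 0.53), ([0.5407, -0.4898, -0.0004], 0.16)]
side slider_left_high [([0.4942, 0.0356, 0.0635], 0.56)]
side slider_right_low [([0.5116, -0.0874, 0.0616], 0.55), ([0.5034, -0.0266, 0.0611], 0.36)]
side slider_right_high [([0.5425, -0.2375, 0.0617], 0.64)]
side saucepan [([0.663, 0.145, 0.0593], 0.74)]
side frying_pan [([0.704, -0.1332, 0.064], 0.84)]
{'time': 0.95, 'joints': array([ 1.1553929 ,  0.33219479, -0.06468707,  1.46010615,  0.02161407,
        1.34995919, -0.08850222]), 'qvel': array([ 0.00133226, -0.00090019,  0.00071791, -0.00062791, -0.00030271,
       -0.00135257,  0.00066377]), 'tau': array([ 2.28214863e-03, -6.23039746e+01,  2.62287440e-02, -3.90132236e+01,
       -6.11417228e-02,  3.13529314e-02, -1.13092503e-05]), 'position': array([ 0.23924035, -0.57739686,  0.24127581]), 'ee_rot': array([9.80775880e-01, 1.95137577e-01, 6.28602784e-07, 1.40649410e-05]), 'force': array([-0.44437088,  0.11895432,  0.28787061]), 'moment': array([ 0.01229765, -0.00334348,  0.02328992]), 'gripper_force': 0.0, 'finger_gap': 0.9983108560643736}
```

View pics/a.png

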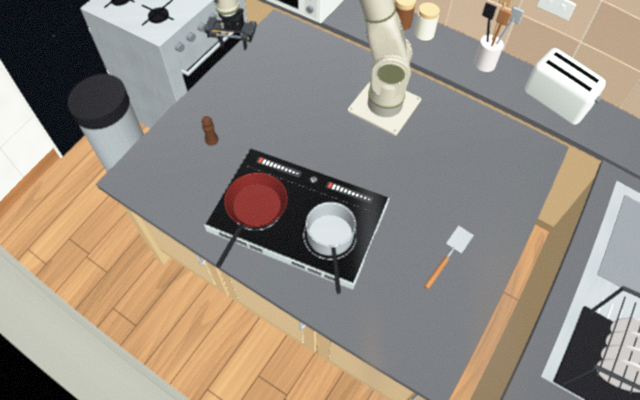

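```bash
cat > fit.py <<'E'
from h import *
from scipy.optimize import least_squares
def fit(obs):
    L={'hob':(0,0),'power_key':(-.14,0),'slider_left_low':(-.14,.215),'slider_left_high':(-.14,.065),'slider_right_low':(-.14,-.065),'slider_right_high':(-.14,-.215)}
    def res(p):
        c,s=np.cos(p[2]),np.sin(p[2])
        return np.concatenate([np.array([c*L[k][0]-s*L[k][1]+p[0],s*L[k][0]+c*L[k][1]+p[1]])-np.array(v[:2]) for k,v in obs])
    r=least_squares(res,[.64,0,.15],loss='soft_l1',f_scale=.004)
    p=r.x;c,s=np.cos(p[2]),np.sin(p[2])
    print('fit',p.round(4),'res mm',(res(p).reshape(-1,2)*1000).round(1).tolist())
    W={k:np.array([c*a-s*b+p[0],s*a+c*b+p[1]]).round(4) for k,(a,b) in L.items()};print(W)
    return p,W
E
python3 - <<'E'
from fit import *
fit([('hob',(.6408,-.0006)),('hob',(.6389,-.0067)),('slider_left_low',(.4688,.1855)),('slider_left_low',(.4624,.1863)),('slider_left_high',(.4902,.0394)),('slider_left_high',(.4942,.0356)),('slider_right_low',(.5143,-.0929)),('slider_right_low',(.5116,-.0874)),('slider_right_high',(.5434,-.2419)),('slider_right_high',(.5425,-.2375))])
print(totool([.49,-.03,.2]))
E
```

```text
fit [ 0.6409 -0.002   0.178 ] res mm [[0.1, -1.4], [2.0, 4.7], [-3.8, -0.7], [2.6, -1.5], [1.4, -2.3], [-2.6, 1.5], [0.3, 2.1], [3.0, -3.4], [-2.2, 3.5], [-1.3, -0.9]]
{'hob': array([ 0.6409, -0.002 ]), 'power_key': array([ 0.5031, -0.0268]), 'slider_left_low': array([0.465 , 0.1848]), 'slider_left_high': array([0.4916, 0.0371]), 'slider_right_low': array([ 0.5146, -0.0908]), 'slider_right_high': array([ 0.5412, -0.2384])}
[ 44.11910747 -40.97258321   4.12625324]
```

play_rows(
  plan=[
    {"tx": 4.5,"ty": -4,"tz": 0.2,"wz": 0.02},
    {"tx": 9,"ty": -8,"tz": 0.4,"wz": 0.04},
    {"tx": 13.5,"ty": -12,"tz": 0.6,"wz": 0.06},
    {"tx": 18,"ty": -16,"tz": 0.8,"wz": 0.09},
    {"tx": 22.5,"ty": -20,"tz": 1,"wz": 0.11},
    {"tx": 27,"ty": -24,"tz": 1.3,"wz": 0.13},
    {"tx": 31.5,"ty": -28,"tz": 1.5,"wz": 0.15},
    {"tx": 36,"ty": -32,"tz": 1.7,"wz": 0.17},
    {"tx": 40.5,"ty": -36,"tz": 1.9,"wz": 0.19},
    {"tx": 45.5,"ty": -40.7,"tz": 2,"wz": 0.215},
  ],
  fingers=0,
)

```text
invalid input at $.plan[0]: expected keys tx, ty, tz, wx, wy, wz
```

play_rows(
  plan=[
    {"tx": 0},
    {"tx": 0},
    {"tx": 0},
    {"tx": 0},
  ],
)

```text
invalid input at $.plan[0]: expected keys tx, ty, tz, wx, wy, wz
```

Run:
```python
from h import *
s=arm.get_state();print(s['time'],s['position'],s['ee_rot'],s['force'],s['finger_gap'])
save('wrist','w1.png')
lm('wrist',['power_key','slider_left_low','slider_left_high','slider_right_low','slider_right_high'])
get_image('scene')
lm('scene',['power_key'])
```

```text
0.95 [ 0.23924035 -0.57739686  0.24127581] [9.80775880e-01 1.95137577e-01 6.28602784e-07 1.40649410e-05] [-0.44437088  0.11895432  0.28787061] 0.9983108560643736
wrist power_key []
wrist slider_left_low []
wrist slider_left_high []
wrist slider_right_low []
wrist slider_right_high []
scene power_key [([0.6569, 0.1461, 0.0606], 0.51), ([0.5018, -0.0273, 0.0585], 0.46)]
```

View pics/w1.png

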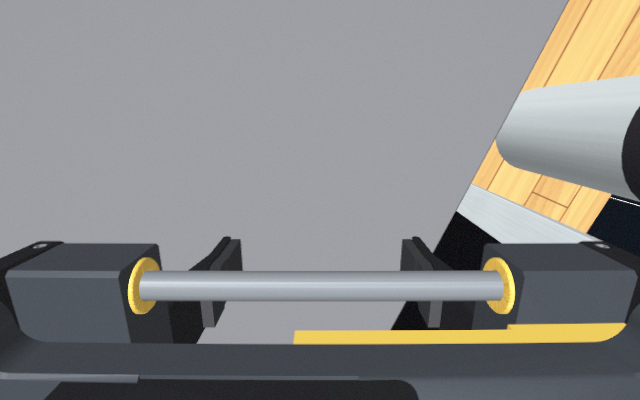

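The wrist picture shows only bare worktop and the open fingers, because the move was refused: each row needs all six keys.

play_rows(
  plan=[
    {"tx": 4.5,"ty": -4,"tz": 0.2,"wx": 0,"wy": 0,"wz": 0.02},
    {"tx": 9,"ty": -8,"tz": 0.4,"wx": 0,"wy": 0,"wz": 0.04},
    {"tx": 13.5,"ty": -12,"tz": 0.6,"wx": 0,"wy": 0,"wz": 0.06},
    {"tx": 18,"ty": -16,"tz": 0.8,"wx": 0,"wy": 0,"wz": 0.09},
    {"tx": 22.5,"ty": -20,"tz": 1,"wx": 0,"wy": 0,"wz": 0.11},
    {"tx": 27,"ty": -24,"tz": 1.3,"wx": 0,"wy": 0,"wz": 0.13},
    {"tx": 31.5,"ty": -28,"tz": 1.5,"wx": 0,"wy": 0,"wz": 0.15},
    {"tx": 36,"ty": -32,"tz": 1.7,"wx": 0,"wy": 0,"wz": 0.17},
    {"tx": 40.5,"ty": -36,"tz": 1.9,"wx": 0,"wy": 0,"wz": 0.19},
    {"tx": 45.5,"ty": -40.7,"tz": 2,"wx": 0,"wy": 0,"wz": 0.215},
  ],
  fingers=0,
)

```text
time: 2.6
position: [0.5019, -0.0313, 0.2216]
ee_rot: [0.996, 0.088, 0.0, 0.0]
force: [1.2, -0.8, 0.8]
finger_gap: 0.023
gripper_force: 0.0
```

play_rows(
  plan=[
    {"tx": 0,"ty": 0,"tz": 0,"wx": 0,"wy": 0,"wz": 0},
    {"tx": 0,"ty": 0,"tz": 0,"wx": 0,"wy": 0,"wz": 0},
    {"tx": 0,"ty": 0,"tz": 0,"wx": 0,"wy": 0,"wz": 0},
  ],
)

```text
time: 2.98
position: [0.501, -0.0344, 0.2213]
ee_rot: [0.996, 0.088, -0.0, 0.0]
force: [-0.3, 0.1, 0.4]
finger_gap: 0.005
gripper_force: 0.0
```

Run:
```python
from h import *
s=arm.get_state();print(s['time'],s['position'],s['ee_rot'],s['force'],s['finger_gap'])
save('wrist','w2.png')
lm('wrist',['power_key','slider_left_low','slider_left_high','slider_right_low','slider_right_high'])
```

```text
2.975 [ 0.50097763 -0.0343701   0.22130864] [ 9.96151193e-01  8.76510133e-02 -1.00899697e-04  3.01463811e-04] [-0.33895932  0.10457769  0.40857822] 0.004866883462244307
wrist power_key [([0.5018, -0.028, 0.0608], 0.71), ([0.5449, -0.24, 0.0633], 0.38)]
wrist slider_left_low [([0.4664, 0.1826, 0.0585], 0.87)]
wrist slider_left_high [([0.4864, 0.0387, 0.0656], 0.61)]
wrist slider_right_low [([0.5132, -0.0905, 0.0583], 0.94)]
wrist slider_right_high [([0.5439, -0.242, 0.0617], 0.81)]
```

View pics/w2.png

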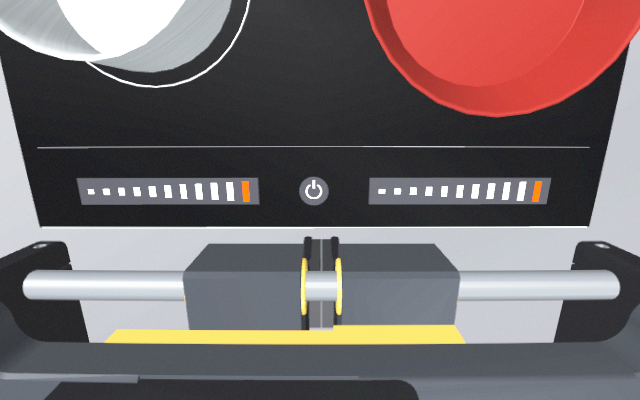

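Run:
```python
from fit import *
ci=camera_info('wrist')
px=np.array([[314,190],[91,191],[246,191],[381,191],[538,191]],float)
n=['power_key','slider_left_low','slider_left_high','slider_right_low','slider_right_high']
xy=cv2.undistortPoints(px[:,None],np.array(ci['mtx']),np.array([ci['k1'],0,0,0.]))[:,0]
# exact k1 model as cv2
Rm=cv2.Rodrigues(np.array(ci['rvec'],float))[0];t=np.array(ci['tvec'],float).ravel();C=-Rm.T@t
o=[]
for k,q in zip(n,xy):
    d=Rm.T@np.array([*q,1]);P=C+d*(.064-C[2])/d[2];o.append((k,P));print(k,P.round(4))
p,W=fit(o)
for k in n[:3]:print(k,totool([*W[k],.085]).round(2))
s=arm.get_state();print(s['time'],s['position'])
```

```text
power_key [ 0.5049 -0.0257  0.064 ]
slider_left_low [0.4663 0.1856 0.064 ]
slider_left_high [0.4925 0.038  0.064 ]
slider_right_low [ 0.5152 -0.0887  0.064 ]
slider_right_high [ 0.542  -0.2378  0.064 ]
fit [ 0.642  -0.001   0.1771] res mm [[-0.7, -0.0], [0.1, 0.3], [0.2, 0.3], [0.4, -1.0], [0.0, 0.4]]
{'hob': array([ 0.642, -0.001]), 'power_key': array([ 0.5042, -0.0257]), 'slider_left_low': array([0.4663, 0.1859]), 'slider_left_high': array([0.4927, 0.0383]), 'slider_right_low': array([ 0.5156, -0.0897]), 'slider_right_high': array([ 0.5421, -0.2373])}
power_key [ 0.43 -0.7  13.64]
slider_left_low [  0.42 -22.2   13.64]
slider_left_high [ 0.42 -7.2  13.64]
3.275 [ 0.50121804 -0.03329563  0.22141936]
```

play_rows(
  plan=[
    {"tx": 0.2,"ty": -0.4,"tz": 2,"wx": 0,"wy": 0,"wz": 0},
    {"tx": 0.4,"ty": -0.7,"tz": 4.5,"wx": 0,"wy": 0,"wz": 0},
    {"tx": 0.4,"ty": -0.7,"tz": 7,"wx": 0,"wy": 0,"wz": 0},
    {"tx": 0.4,"ty": -0.7,"tz": 9.5,"wx": 0,"wy": 0,"wz": 0},
    {"tx": 0.4,"ty": -0.7,"tz": 11.5,"wx": 0,"wy": 0,"wz": 0},
    {"tx": 0.4,"ty": -0.7,"tz": 12.7,"wx": 0,"wy": 0,"wz": 0},
    {"tx": 0.4,"ty": -0.7,"tz": 13.2,"wx": 0,"wy": 0,"wz": 0},
    {"tx": 0.4,"ty": -0.7,"tz": 13.2,"wx": 0,"wy": 0,"wz": 0},
    {"tx": 0.4,"ty": -0.7,"tz": 13.2,"wx": 0,"wy": 0,"wz": 0},
  ],
)

```text
time: 4.4
position: [0.5045, -0.0253, 0.09]
ee_rot: [0.996, 0.089, 0.001, 0.0]
force: [0.3, 0.3, -0.0]
finger_gap: 0.009
gripper_force: 0.0
```

Run:
```python
from h import *
s=arm.get_state();print(s['time'],s['position'],s['ee_rot'],s['force']);print(totool([.5042,-.0257,.083]))
save('wrist','w3.png')
```

```text
4.4 [ 0.50445923 -0.02526016  0.0900247 ] [9.96050195e-01 8.87900140e-02 5.57167615e-04 1.78166161e-04] [ 0.33471792  0.31804379 -0.00423668]
[-0.03405159  0.0383861   0.70245163]
```

View pics/w3.png

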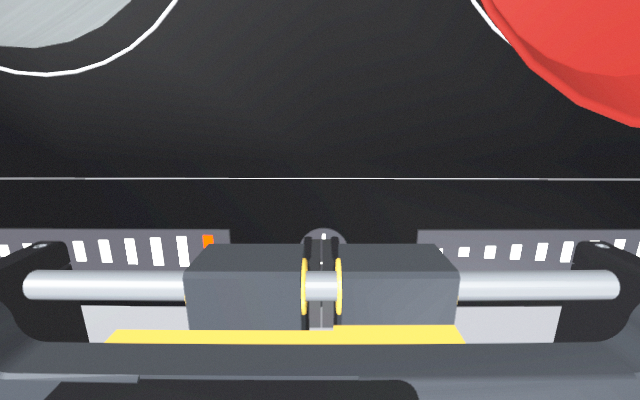

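The key (column 323, row about 240) sits right under the shut fingers (column 321), so I'll descend gently.

play_rows(
  plan=[
    {"tx": 0,"ty": 0,"tz": 0.3,"wx": 0,"wy": 0,"wz": 0},
    {"tx": 0,"ty": 0,"tz": 0.5,"wx": 0,"wy": 0,"wz": 0},
    {"tx": 0,"ty": 0,"tz": 0.65,"wx": 0,"wy": 0,"wz": 0},
    {"tx": 0,"ty": 0,"tz": 0.7,"wx": 0,"wy": 0,"wz": 0},
    {"tx": 0,"ty": 0,"tz": 0.75,"wx": 0,"wy": 0,"wz": 0},
    {"tx": 0,"ty": 0,"tz": 0.75,"wx": 0,"wy": 0,"wz": 0},
  ],
)

```text
time: 5.2
position: [0.504, -0.0252, 0.0823]
ee_rot: [0.996, 0.089, -0.0, 0.0]
force: [-3.2, 0.2, 8.6]
finger_gap: 0.004
gripper_force: 4.3
```

play_rows(
  plan=[
    {"tx": 0,"ty": 0,"tz": -0.04,"wx": 0,"wy": 0,"wz": 0},
    {"tx": 0,"ty": 0,"tz": -0.04,"wx": 0,"wy": 0,"wz": 0},
    {"tx": 0,"ty": 0,"tz": -0.04,"wx": 0,"wy": 0,"wz": 0},
    {"tx": 0,"ty": 0,"tz": -0.04,"wx": 0,"wy": 0,"wz": 0},
    {"tx": 0,"ty": 0,"tz": -0.04,"wx": 0,"wy": 0,"wz": 0},
    {"tx": 0,"ty": 0,"tz": -0.04,"wx": 0,"wy": 0,"wz": 0},
    {"tx": 0,"ty": 0,"tz": -0.04,"wx": 0,"wy": 0,"wz": 0},
  ],
)

```text
time: 6.08
position: [0.504, -0.0252, 0.0826]
ee_rot: [0.996, 0.089, -0.0, 0.0]
force: [-2.9, -0.5, 6.1]
finger_gap: 0.003
gripper_force: 3.0
```

Run:
```python
from h import *
s=arm.get_state();print(s['time'],s['position'],s['ee_rot'],s['force']);print(totool([.4663,.1859,.083]),totool([.4927,.0383,.083]))
save('scene','s2.png')
```

```text
6.075 [ 0.50397313 -0.02524105  0.08260236] [ 9.96050794e-01  8.87850788e-02 -6.31089545e-05  1.47228979e-04] [-2.88796251 -0.46864744  6.091047  ]
[  0.02650299 -21.44753758  -0.04581844] [ 0.0142972  -6.45330426 -0.04158688]
```

play_rows(
  plan=[
    {"tx": 0,"ty": 0,"tz": -1,"wx": 0,"wy": 0,"wz": 0},
    {"tx": 0,"ty": 0,"tz": -3,"wx": 0,"wy": 0,"wz": 0},
    {"tx": 0,"ty": -3,"tz": -4,"wx": 0,"wy": 0,"wz": 0},
    {"tx": 0,"ty": -7,"tz": -4,"wx": 0,"wy": 0,"wz": 0},
    {"tx": 0,"ty": -11,"tz": -4,"wx": 0,"wy": 0,"wz": 0},
    {"tx": 0,"ty": -15,"tz": -4,"wx": 0,"wy": 0,"wz": 0},
    {"tx": 0,"ty": -19,"tz": -4,"wx": 0,"wy": 0,"wz": 0},
    {"tx": 0,"ty": -21.4,"tz": -4,"wx": 0,"wy": 0,"wz": 0},
    {"tx": 0,"ty": -21.4,"tz": -3,"wx": 0,"wy": 0,"wz": 0},
    {"tx": 0,"ty": -21.4,"tz": -2,"wx": 0,"wy": 0,"wz": 0},
  ],
)

```text
time: 7.38
position: [0.4664, 0.1843, 0.1016]
ee_rot: [0.996, 0.088, -0.0, 0.0]
force: [-0.3, -0.6, 0.1]
finger_gap: 0.006
gripper_force: 0.0
```

play_rows(
  plan=[
    {"tx": 0,"ty": 0,"tz": 0.5,"wx": 0,"wy": 0,"wz": 0},
    {"tx": 0,"ty": 0,"tz": 1,"wx": 0,"wy": 0,"wz": 0},
    {"tx": 0,"ty": 0,"tz": 1,"wx": 0,"wy": 0,"wz": 0},
    {"tx": 0,"ty": 0,"tz": 1,"wx": 0,"wy": 0,"wz": 0},
  ],
)

```text
time: 7.88
position: [0.4663, 0.1853, 0.0924]
ee_rot: [0.996, 0.089, 0.0, 0.0]
force: [1.0, -0.2, -0.6]
finger_gap: 0.01
gripper_force: 0.0
```

Run:
```python
from h import *
s=arm.get_state();print(s['time'],s['position'],s['ee_rot'],s['force']);print(totool([.4663,.1859,.083]),totool([.4927,.0383,.083]))
save('wrist','w4.png')
```

```text
7.875 [0.46631764 0.18531696 0.09241292] [9.96059545e-01 8.86868594e-02 1.54812224e-04 8.30188483e-06] [ 0.99625214 -0.20211735 -0.64608021]
[ 0.00827529 -0.05773995  0.94129213] [-9.73809370e-04  1.49364961e+01  9.41949011e-01]
```

View pics/w4.png

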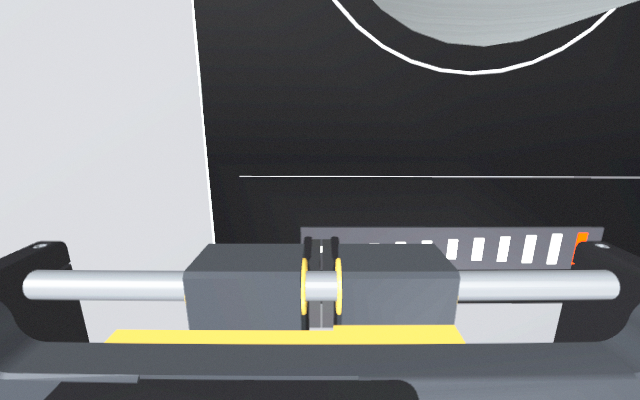

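The bar's left end is at column 302. With about 26 px per 15 mm, the low mark falls near column 322, under the fingers at 321. Next I'll touch down.

play_rows(
  plan=[
    {"tx": 0,"ty": 0,"tz": 0.4,"wx": 0,"wy": 0,"wz": 0},
    {"tx": 0,"ty": 0,"tz": 0.7,"wx": 0,"wy": 0,"wz": 0},
    {"tx": 0,"ty": 0,"tz": 0.85,"wx": 0,"wy": 0,"wz": 0},
    {"tx": 0,"ty": 0,"tz": 0.92,"wx": 0,"wy": 0,"wz": 0},
    {"tx": 0,"ty": 0,"tz": 0.96,"wx": 0,"wy": 0,"wz": 0},
    {"tx": 0,"ty": 0,"tz": 0.96,"wx": 0,"wy": 0,"wz": 0},
    {"tx": 0,"ty": 0,"tz": 0.96,"wx": 0,"wy": 0,"wz": 0},
  ],
)

```text
time: 8.8
position: [0.4661, 0.1854, 0.0827]
ee_rot: [0.996, 0.089, -0.0, 0.0]
force: [-2.2, -0.9, 4.5]
finger_gap: 0.011
gripper_force: 2.3
```

Run:
```python
from h import *
s=arm.get_state();print(s['time'],s['position'],s['ee_rot'],s['force']);print(totool([.4663,.1859,.083]),totool([.4927,.0383,.0826]))
```

```text
8.8 [0.46606851 0.18535282 0.08273328] [ 9.96049267e-01  8.88022517e-02 -4.59082891e-05  1.25030060e-04] [-2.15190915 -0.93372479  4.49627688]
[ 0.03246094 -0.04975324 -0.02668779] [ 0.01974255 14.94447019  0.01692605]
```

play_rows(
  plan=[
    {"tx": 0,"ty": 0.2,"tz": 0,"wx": 0,"wy": 0,"wz": 0},
    {"tx": 0,"ty": 0.5,"tz": 0,"wx": 0,"wy": 0,"wz": 0},
    {"tx": 0,"ty": 0.8,"tz": 0,"wx": 0,"wy": 0,"wz": 0},
    {"tx": 0,"ty": 1.2,"tz": 0,"wx": 0,"wy": 0,"wz": 0},
    {"tx": 0,"ty": 1.6,"tz": 0,"wx": 0,"wy": 0,"wz": 0},
    {"tx": 0,"ty": 2,"tz": 0,"wx": 0,"wy": 0,"wz": 0},
  ],
)

```text
time: 9.55
position: [0.4698, 0.1656, 0.0827]
ee_rot: [0.996, 0.089, 0.0, -0.0]
force: [-0.5, 3.1, 4.7]
finger_gap: 0.008
gripper_force: 2.2
```

Contact holds steady at about 4.7 N, so I'll continue.

play_rows(
  plan=[
    {"tx": 0,"ty": 0.4,"tz": 0,"wx": 0,"wy": 0,"wz": 0},
    {"tx": 0,"ty": 0.8,"tz": 0,"wx": 0,"wy": 0,"wz": 0},
    {"tx": 0,"ty": 1.2,"tz": 0,"wx": 0,"wy": 0,"wz": 0},
    {"tx": 0,"ty": 1.6,"tz": 0,"wx": 0,"wy": 0,"wz": 0},
    {"tx": 0,"ty": 2,"tz": 0,"wx": 0,"wy": 0,"wz": 0},
    {"tx": 0,"ty": 2.4,"tz": 0,"wx": 0,"wy": 0,"wz": 0},
    {"tx": 0,"ty": 2.8,"tz": 0,"wx": 0,"wy": 0,"wz": 0},
    {"tx": 0,"ty": 3.2,"tz": 0,"wx": 0,"wy": 0,"wz": 0},
    {"tx": 0,"ty": 3.6,"tz": 0,"wx": 0,"wy": 0,"wz": 0},
    {"tx": 0,"ty": 4,"tz": 0,"wx": 0,"wy": 0,"wz": 0},
  ],
)

```text
time: 10.8
position: [0.4768, 0.1262, 0.0827]
ee_rot: [0.996, 0.089, 0.0, 0.0]
force: [0.3, 3.0, 4.3]
finger_gap: 0.005
gripper_force: 2.6
```

play_rows(
  plan=[
    {"tx": 0,"ty": 0.4,"tz": 0,"wx": 0,"wy": 0,"wz": 0},
    {"tx": 0,"ty": 0.8,"tz": 0,"wx": 0,"wy": 0,"wz": 0},
    {"tx": 0,"ty": 1.2,"tz": 0,"wx": 0,"wy": 0,"wz": 0},
    {"tx": 0,"ty": 1.6,"tz": 0,"wx": 0,"wy": 0,"wz": 0},
    {"tx": 0,"ty": 2,"tz": 0,"wx": 0,"wy": 0,"wz": 0},
    {"tx": 0,"ty": 2.4,"tz": 0,"wx": 0,"wy": 0,"wz": 0},
    {"tx": 0,"ty": 2.8,"tz": 0,"wx": 0,"wy": 0,"wz": 0},
    {"tx": 0,"ty": 3.2,"tz": 0,"wx": 0,"wy": 0,"wz": 0},
    {"tx": 0,"ty": 3.6,"tz": 0,"wx": 0,"wy": 0,"wz": 0},
    {"tx": 0,"ty": 4,"tz": 0,"wx": 0,"wy": 0,"wz": 0},
  ],
)

```text
time: 12.05
position: [0.4838, 0.0868, 0.0827]
ee_rot: [0.996, 0.089, -0.0, 0.0]
force: [-1.3, 2.9, 5.1]
finger_gap: 0.004
gripper_force: 2.6
```

Run:
```python
from h import *
s=arm.get_state();print(s['time'],s['position'],s['ee_rot'],s['force']);print(totool([.4927,.0383,.0827]))
```

```text
12.05 [0.48380112 0.0867926  0.08266686] [ 9.96044792e-01  8.88525236e-02 -2.57319779e-05  2.21770813e-05] [-1.25805929  2.90347324  5.05528512]
[ 1.75073587e-02  4.93020446e+00 -3.11924265e-03]
```

play_rows(
  plan=[
    {"tx": 0,"ty": 0.4,"tz": 0,"wx": 0,"wy": 0,"wz": 0},
    {"tx": 0,"ty": 0.8,"tz": 0,"wx": 0,"wy": 0,"wz": 0},
    {"tx": 0,"ty": 1.2,"tz": 0,"wx": 0,"wy": 0,"wz": 0},
    {"tx": 0,"ty": 1.6,"tz": 0,"wx": 0,"wy": 0,"wz": 0},
    {"tx": 0,"ty": 2,"tz": 0,"wx": 0,"wy": 0,"wz": 0},
    {"tx": 0,"ty": 2.4,"tz": 0,"wx": 0,"wy": 0,"wz": 0},
    {"tx": 0,"ty": 2.8,"tz": 0,"wx": 0,"wy": 0,"wz": 0},
    {"tx": 0,"ty": 3.2,"tz": 0,"wx": 0,"wy": 0,"wz": 0},
    {"tx": 0,"ty": 3.6,"tz": 0,"wx": 0,"wy": 0,"wz": 0},
    {"tx": 0,"ty": 4,"tz": 0,"wx": 0,"wy": 0,"wz": 0},
  ],
)

```text
time: 13.3
position: [0.4908, 0.0474, 0.0826]
ee_rot: [0.996, 0.089, -0.0, -0.0]
force: [-0.3, 3.1, 5.0]
finger_gap: 0.009
gripper_force: 2.7
```

play_rows(
  plan=[
    {"tx": 0,"ty": 0.3,"tz": 0,"wx": 0,"wy": 0,"wz": 0},
    {"tx": 0,"ty": 0.6,"tz": 0,"wx": 0,"wy": 0,"wz": 0},
    {"tx": 0,"ty": 0.8,"tz": 0,"wx": 0,"wy": 0,"wz": 0},
    {"tx": 0,"ty": 0.9,"tz": 0,"wx": 0,"wy": 0,"wz": 0},
    {"tx": 0,"ty": 0.9,"tz": 0,"wx": 0,"wy": 0,"wz": 0},
    {"tx": 0,"ty": 0.9,"tz": 0,"wx": 0,"wy": 0,"wz": 0},
  ],
)

```text
time: 14.05
position: [0.4924, 0.0385, 0.0826]
ee_rot: [0.996, 0.089, -0.0, 0.0]
force: [-0.6, 3.0, 6.4]
finger_gap: 0.005
gripper_force: 2.7
```

Run:
```python
from h import *
s=arm.get_state();print(s['time'],s['position'],s['ee_rot'],s['force']);print(totool([.4927,.0383,.0827]))
save('wrist','w5.png')
```

```text
14.05 [0.49236751 0.03851234 0.08262084] [ 9.96054181e-01  8.87470556e-02 -1.45231283e-04  9.23503698e-05] [-0.60743471  2.99417264  6.378723  ]
[ 0.02896889  0.02677931 -0.00792016]
```

View pics/w5.png

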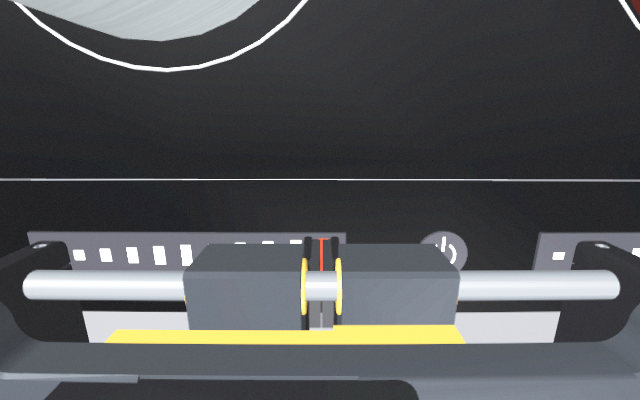

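The red-orange mark shows at column 321, right between the fingertips, with contact at about 6 N. I'll hold about a second, then hand in.

play_rows(
  plan=[
    {"tx": 0,"ty": 0,"tz": -0.01,"wx": 0,"wy": 0,"wz": 0},
    {"tx": 0,"ty": 0,"tz": -0.01,"wx": 0,"wy": 0,"wz": 0},
    {"tx": 0,"ty": 0,"tz": -0.01,"wx": 0,"wy": 0,"wz": 0},
    {"tx": 0,"ty": 0,"tz": -0.01,"wx": 0,"wy": 0,"wz": 0},
    {"tx": 0,"ty": 0,"tz": -0.01,"wx": 0,"wy": 0,"wz": 0},
    {"tx": 0,"ty": 0,"tz": -0.01,"wx": 0,"wy": 0,"wz": 0},
    {"tx": 0,"ty": 0,"tz": -0.01,"wx": 0,"wy": 0,"wz": 0},
    {"tx": 0,"ty": 0,"tz": -0.01,"wx": 0,"wy": 0,"wz": 0},
    {"tx": 0,"ty": 0,"tz": -0.01,"wx": 0,"wy": 0,"wz": 0},
  ],
)

```text
time: 15.22
position: [0.4924, 0.0385, 0.0827]
ee_rot: [0.996, 0.089, -0.0, 0.0]
force: [-0.8, 1.2, 5.3]
finger_gap: 0.003
gripper_force: 2.5
```

Run:
```python
from h import *
s=arm.get_state();print(s['time'],s['position'],s['force'])
print(job.hand_in())
```

```text
15.225 [0.49241177 0.03851944 0.08268645] [-0.78793692  1.16548141  5.3043578 ]
the job is handed in; nothing more can be done
None
```

I held the power key for about a second, slid the left (saucepan) slider from its lowest mark to boost in contact throughout, and handed in at 15.2 s with the fingertips resting on the red-orange mark at about 5 N; no verdict came back.

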